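# Find the tired spring foot of the coffee machine

### The job

The three spring feet of the coffee machine are bolted up in check stands on the kitchen table and one has gone soft. With the fingertips press each of the three black pads well down (about half its travel or more), so that its orange ring is pushed down, and let it come back up; then push the red tag of the softest one fully down and leave the other two tags up. Pick nothing up, and leave the cup, the small bottle and the spanner where they are.

Things in the scene. Friction and masses are not known exactly. Their poses are not given: they have to be found in the camera images.
- stand_a: one of three alike check stands, a grey base plate 170 x 80 x 16 mm bolted to the table. Origin at the centre of its underside; z up; its x axis runs along the plate from the red tag (at x = -57 mm) to the spring foot (at x = +45 mm). The tag's black housing, 38 x 44 mm, reaches 34 mm above the table. The softest foot is in any of the three stands
- pad_a_top (a point): fixed point at the centre of the top of the spring foot's round black rubber pad when it is free (stand x = +45 mm, 70 mm above the table). The pad is 50 mm across, moves straight down by up to 12 mm to a stop and springs back when let go; this point does not move with it. The feet look alike but their springs differ: the softest takes about 3 N at 6 mm and 5 N at 12 mm, the others 5 to 8.5 N at 6 mm and 9 to 16 N at 12 mm
- ring_a (a joint): how far the orange drag ring (61 mm across, just under the pad's rim) has been pushed down, m: 0 at the start; the pressed pad takes it down and it stays at the deepest point the pad has reached (within 1 mm), so it shows how far the pad has been pressed
- tag_a_top (a point): centre of the top of the stand's red tag, a plastic block 22 mm (along the stand) x 28 mm, at stand x = -57 mm, top 50 mm above the table when up and 36 mm when fully down; moves with the tag
- tag_a (a joint): how far the tag is pushed down: 0 up, 0.014 m fully down. It takes about 3 N, slides stiffly and stays where it is left
- pin_a: for the judging only: a hidden pin inside the stand, under the foot, on which only the softest foot bears. It cannot be seen, touched or read; its position tells nothing
- stand_b: one of three alike check stands, a grey base plate 170 x 80 x 16 mm bolted to the table. Origin at the centre of its underside; z up; its x axis runs along the plate from the red tag (at x = -57 mm) to the spring foot (at x = +45 mm). The tag's black housing, 38 x 44 mm, reaches 34 mm above the table. The softest foot is in any of the three stands
- pad_b_top (a point): fixed point at the centre of the top of the spring foot's round black rubber pad when it is free (stand x = +45 mm, 70 mm above the table). The pad is 50 mm across, moves straight down by up to 12 mm to a stop and springs back when let go; this point does not move with it. The feet look alike but their springs differ: the softest takes about 3 N at 6 mm and 5 N at 12 mm, the others 5 to 8.5 N at 6 mm and 9 to 16 N at 12 mm
- ring_b (a joint): how far the orange drag ring (61 mm across, just under the pad's rim) has been pushed down, m: 0 at the start; the pressed pad takes it down and it stays at the deepest point the pad has reached (within 1 mm), so it shows how far the pad has been pressed
- tag_b_top (a point): centre of the top of the stand's red tag, a plastic block 22 mm (along the stand) x 28 mm, at stand x = -57 mm, top 50 mm above the table when up and 36 mm when fully down; moves with the tag
- tag_b (a joint): how far the tag is pushed down: 0 up, 0.014 m fully down. It takes about 3 N, slides stiffly and stays where it is left
- pin_b: for the judging only: a hidden pin inside the stand, under the foot, on which only the softest foot bears. It cannot be seen, touched or read; its position tells nothing
- stand_c: one of three alike check stands, a grey base plate 170 x 80 x 16 mm bolted to the table. Origin at the centre of its underside; z up; its x axis runs along the plate from the red tag (at x = -57 mm) to the spring foot (at x = +45 mm). The tag's black housing, 38 x 44 mm, reaches 34 mm above the table. The softest foot is in any of the three stands
- pad_c_top (a point): fixed point at the centre of the top of the spring foot's round black rubber pad when it is free (stand x = +45 mm, 70 mm above the table). The pad is 50 mm across, moves straight down by up to 12 mm to a stop and springs back when let go; this point does not move with it. The feet look alike but their springs differ: the softest takes about 3 N at 6 mm and 5 N at 12 mm, the others 5 to 8.5 N at 6 mm and 9 to 16 N at 12 mm
- ring_c (a joint): how far the orange drag ring (61 mm across, just under the pad's rim) has been pushed down, m: 0 at the start; the pressed pad takes it down and it stays at the deepest point the pad has reached (within 1 mm), so it shows how far the pad has been pressed
- tag_c_top (a point): centre of the top of the stand's red tag, a plastic block 22 mm (along the stand) x 28 mm, at stand x = -57 mm, top 50 mm above the table when up and 36 mm when fully down; moves with the tag
- tag_c (a joint): how far the tag is pushed down: 0 up, 0.014 m fully down. It takes about 3 N, slides stiffly and stays where it is left
- pin_c: for the judging only: a hidden pin inside the stand, under the foot, on which only the softest foot bears. It cannot be seen, touched or read; its position tells nothing
- cup_mid (a point): bystander: white cup, 66 mm across, 58 mm tall, standing; point at its centre, half-way up
- dropper_mid (a point): bystander: small amber bottle with black cap, 34 mm across, 75 mm tall, standing; point at its centre, half-way up
- spanner_grip (a point): bystander: steel spanner 150 mm long lying on the table; point on its handle
Things that resemble listed ones, but are neither listed nor needed, are in the scene too. Leave any blue or green look-alike of the stand_b alone.

How it is judged:
By the outcome, as a careful person would: the job done as asked, in the order asked, and still so for the second after the job is handed in, with the robot touching nothing.
It also fails if it takes over 51 s, if anything falls off the work surface, if the arm or the gripper's body presses on something with over 40 N, if the wrist force passes 120 N, or if a joint passes its speed limit or range.

### The arm

A 6-joint arm with a two-finger parallel gripper is mounted at the origin on the work surface. World frame = base frame: x ahead of the robot, y to its left, z up, the work surface at z = 0. Lengths are in m, angles in degrees, forces in N, time in s.
With the tool pointing down it reaches from about 0.4 to 0.825 m from the base axis. Payload 7 kg.
Tool frame: the origin (TCP) lies midway between the tips of the shut fingers; the grasp point (between the pads) lies 19 mm behind it; z points along the fingers, y is the line along which they close (so a half turn about z gives the same grasp; the last joint's range is limited). The gripper opens to 88 mm and grips with 3 to 60 N. Pads are 19 mm wide; open, the fingers measure 130 mm over their backs; the gripper's body (78 mm by 193 mm) begins 47 mm behind the grasp point.
Start: joints at [-50.472, 20.546, 0.682, 0, -70.136, -16.507], TCP at [0.264, -0.621, 0.206] pointing down, gripper open.
Joint ranges: [-176.03, 176.03], [-82.01, 121.73], [-58.28, 71.71], [-173.87, 95.51], [-174.79, -0.11], [-173.66, 173.66]. Speed limits (degrees/s): [136.94, 136.94, 172.46, 180, 180, 180].

### API

Orientations are given as [roll, pitch, yaw] about the fixed x, y, z axes, in that order (R = Rz(yaw) Ry(pitch) Rx(roll)).
In Python, from plant import r, eyes, workorder gives the robot as it stands.
- The arm moves only by the tool step_arm, never from a script. Its argument "plan" is a list of rows, each a list of 5 numbers: the shift along the tool's x, y, z each as a share of 25 cm, from -1 to 1, then the turn about the tool's z as a share of 60 degrees, from -1 to 1, then the finger opening in mm, from 0 to 87.6. In form: [[x, y, z, turn, jaw], ...]. A call has 1 to 12 rows; each row is the pose to reach, as a shift and turn from the pose commanded when the call began, along the tool's axes at that moment; what a row does not reach only later rows make up. A row lasts 1/12 s, in which the tool goes at most 41.7 mm and 7.16 degrees, less where a joint would pass 70% of its speed; a pose out of reach is approached as far as the arm can. A call with a number of a shift or a turn outside -1 to 1 is refused whole. A call with a gripper value outside its range is refused whole. The fingers move at their own pace and stop on an object; "newtons" is the grip in N (left out, the last holds). Time passes only in rows, so rows that repeat a pose let the fingers close. It gives the time, the measured TCP pose, the force, the opening and the grip force at its end, in the units of the state.
- r.get_state(): the state, without advancing time (a new reading comes with each control period).
- eyes.capture(name): name is "side" or "top"; returns the picture (480x640x3 uint8, red, green, blue); there is no depth.
- eyes.camera_model(name): a dict with "fov_y" (degrees; the focal length in pixels is half the picture's height over the tangent of half this angle, whatever the lens; pixels are square), "cx", "cy" (the principal point, pixels), "world_to_cam" (4x4, takes a point from world to camera coordinates). Camera axes: x right, y up, looking along -z (the intrinsics and any distortion apply to the point x, -y, -z); pixel columns grow to the right and rows downward; lengths in m; the calibration is good to about 2 mm. A picture is of the moment at which its call begins. camera_model takes no time and is no camera call.
- workorder.close_job(): hands the job in; it is judged then, once.
The state is a dict: "time_s": time; "joints": joint angles; "qd": joint speeds; "joint_torque": joint torques, N m; "tcp_pos": TCP position; "eef_rot": TCP orientation; "contact_force": force on the tool from outside, world axes, zero at the start; "moment": the same for the moment, N m; "gripper_width": finger opening in m; "gripper_force": force on a finger pad.
Only numpy, scipy, OpenCV 4.12 (cv2) and the standard library are available. Lean on these libraries where they do the work, as an engineer would, in place of code of your own. Each camera call takes 0.05 s, during which the arm holds its last target. There are 200 camera calls.

## Working session

There is one attempt and no reset: what is moved stays moved. The work goes in short steps, Python scripts to look and compute and a tool call to move; the robot and the scene stay as the last step left them, time stands still between calls to the robot, and variables do not carry over. Pictures are saved under pics/ and viewed, at most 10 in all, crops included, and the job is handed in when it is done.

Besides the shell and the picture viewer there is one more tool, called in YAML: its name, and indented under it one key for each argument. step_arm: Moves the arm, as the interface text tells. Its arguments: {"type":"object","properties":{"plan":{"type":"array"},"newtons":{"type":"number"}},"required":["plan"]}

```bash
mkdir -p pics; ls; python3 - <<'E'
from plant import r, eyes, workorder
import cv2
for n in("side","top"):
    im=eyes.capture(n); cv2.imwrite(f"pics/{n}0.png",im[:,:,::-1])
    m=eyes.camera_model(n); print(n,m)
s=r.get_state();print(s)
E
```

```text
pics
side {'fov_y': 46.22526344093022, 'cx': 324.8359867847635, 'cy': 246.11945865525308, 'world_to_cam': array([[-0.99701832, -0.07685636,  0.00689731,  0.49585281],
       [ 0.05438581, -0.63647316,  0.76937903, -0.08265231],
       [-0.05474172,  0.76746011,  0.6387553 , -1.22047854],
       [ 0.        ,  0.        ,  0.        ,  1.        ]])}
top {'fov_y': 45.94977775782457, 'cx': 321.1405810582837, 'cy': 244.0797611439459, 'world_to_cam': array([[ 0.01244808, -0.9999198 , -0.00233376, -0.01146289],
       [ 0.99641036,  0.01220888,  0.08376953, -0.52817848],
       [-0.08373431, -0.00336815,  0.99648242, -1.15120953],
       [ 0.        ,  0.        ,  0.        ,  1.        ]])}
{'time_s': 0.1, 'joints': array([-5.04727494e+01,  2.05860061e+01,  6.38682135e-01, -1.97098128e-02,
       -7.01331399e+01, -1.65065083e+01]), 'qd': array([ 0.04501851, -0.04888044,  0.11622349,  0.08608265, -0.0043995 ,
        0.0689683 ]), 'joint_torque': array([-1.01030222e-03, -5.84163165e+01,  2.93753386e+01,  7.01549068e+00,
        1.02046720e-02, -4.75706224e-05]), 'tcp_pos': array([ 0.2637715 , -0.62082937,  0.20532253]), 'eef_rot': array([ 1.79917587e+02, -5.09825322e-03, -1.56985965e+02]), 'contact_force': array([-0.30938121,  0.14925676,  0.27889711]), 'moment': array([ 0.02080749, -0.05912213, -0.01763877]), 'gripper_force': 0.0, 'gripper_width': 0.08786064286128681}
```

View pics/top0.png

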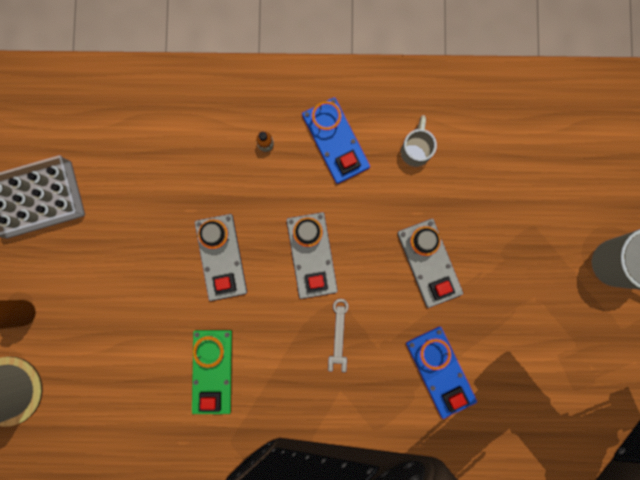

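View pics/side0.png

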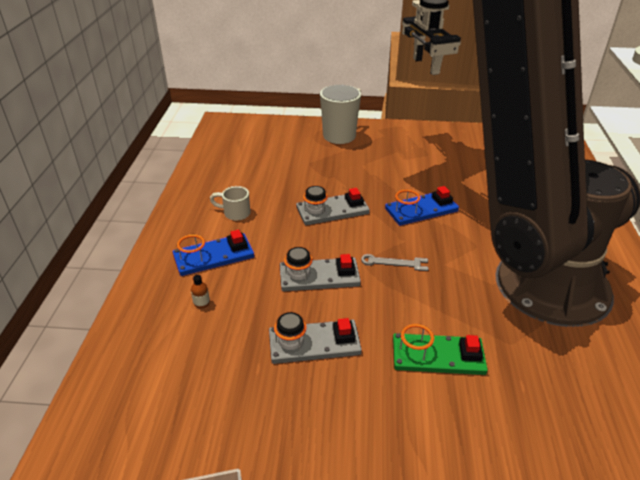

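The top view shows three grey stands, with pads at (212,233), (307,231) and (426,240) and tags at (224,283), (316,282) and (443,288). The blue ones at (335,140) and (440,372) and the green one at (211,372) have no pads and are look-alikes. The grey ones match the description.

```bash
cat > h.py <<'E'
import cv2,numpy as np
from plant import r,eyes
def f(m): return 240/np.tan(np.radians(m["fov_y"]/2))
def ray(n,p):
    m=eyes.camera_model(n); T=m["world_to_cam"]; R=T[:3,:3]
    d=R.T@np.array([(p[0]-m["cx"])/f(m),-(p[1]-m["cy"])/f(m),-1]); return -R.T@T[:3,3],d
def onz(n,p,z): c,d=ray(n,p); return c+d*(z-c[2])/d[2]
def tri(p,q):
    a,u=ray("top",p);b,v=ray("side",q); s=np.linalg.lstsq(np.c_[u,-v],b-a,rcond=None)[0]
    A=a+u*s[0];B=b+v*s[1]; return (A+B)/2,np.linalg.norm(A-B)
def blobs(im,kind):
    h,s,v=cv2.split(cv2.cvtColor(im,cv2.COLOR_RGB2HSV))
    if kind=="red": m=((h<4)|(h>176))&(s>200)&(v>120)
    m=m.astype(np.uint8); n,l,st,c=cv2.connectedComponentsWithStats(m)
    return [(c[i],st[i]) for i in range(1,n) if st[i][4]>60]
E
python3 - <<'E'
from h import *
t=cv2.imread("pics/top0.png")[:,:,::-1].copy(); s=cv2.imread("pics/side0.png")[:,:,::-1].copy()
for n,im in(("top",t),("side",s)):
    for c,st in blobs(im,"red"): print(n,c.round(1),st,onz(n,c,.05).round(4))
# pad: circle fit of the dark blob near each pad
for n,im,ps in(("top",t,[(212,233),(307,231),(426,240)]),("side",s,[(290,322),(298,256),(315,193)])):
    g=im.max(2)
    for p in ps:
        x0,y0=p[0]-22,p[1]-22
        k=im[y0:y0+44,x0:x0+44].astype(int); m=((k.max(2)<75)).astype(np.uint8)
        C,_=cv2.findContours(m,cv2.RETR_EXTERNAL,cv2.CHAIN_APPROX_NONE)
        C=max(C,key=cv2.contourArea); e=cv2.fitEllipse(C)
        c=np.array(e[0])+[x0,y0]; print(n,p,c.round(1),np.round(e[1],1),onz(n,c,.07).round(4))
a=cv2.resize(t[195:315,180:480],None,fx=2.6,fy=2.6,interpolation=2); b=cv2.resize(s[180:370,260:375],None,fx=1.5,fy=1.5)
o=np.zeros((312+285,780,3),np.uint8); o[:312]=a; o[312:,:b.shape[1]]=b
cv2.imwrite("pics/crop.png",o[:,:,::-1])
E
```

```text
top [314.5 283. ] [309 277  14  11  85] [0.4473 0.0073 0.05  ]
top [222.3 283.4] [215 278  15  12 145] [0.4441 0.1929 0.05  ]
top [443.7 287.9] [436 281  16  15 142] [ 0.4406 -0.2525  0.05  ]
top [457.7 400.7] [450 394  17  15 160] [ 0.2186 -0.2787  0.05  ]
top [207.5 403.1] [200 398  15  12 156] [0.2076 0.2157 0.05  ]
side [443.3 189.7] [438 186  12   8  64] [ 0.2209 -0.2729  0.05  ]
side [354.  191.5] [349 188  11   8  61] [ 0.4438 -0.2454  0.05  ]
side [235.9 234.2] [231 230  11   9  78] [ 0.7025 -0.0516  0.05  ]
side [345.6 258.9] [341 254  11  10  91] [0.4521 0.0122 0.05  ]
side [343.8 324.2] [338 319  13  12 133] [0.4464 0.1999 0.05  ]
side [472.4 341.3] [466 335  14  13 149] [0.2095 0.2223 0.05  ]
top (212, 233) [211.7 233.3] [23.  23.2] [0.5431 0.2131 0.07  ]
top (307, 231) [307.2 231.3] [22.6 22.9] [0.5495 0.0229 0.07  ]
top (426, 240) [425.7 240.3] [22.8 23.4] [ 0.5343 -0.2128  0.07  ]
side (290, 322) [289.8 324. ] [22.9 26. ] [0.5448 0.2259 0.07  ]
side (298, 256) [297.9 256.1] [18.5 21.2] [0.5517 0.0347 0.07  ]
side (315, 193) [315.1 193. ] [14.7 18.1] [ 0.537  -0.2013  0.07  ]
```

View pics/crop.png

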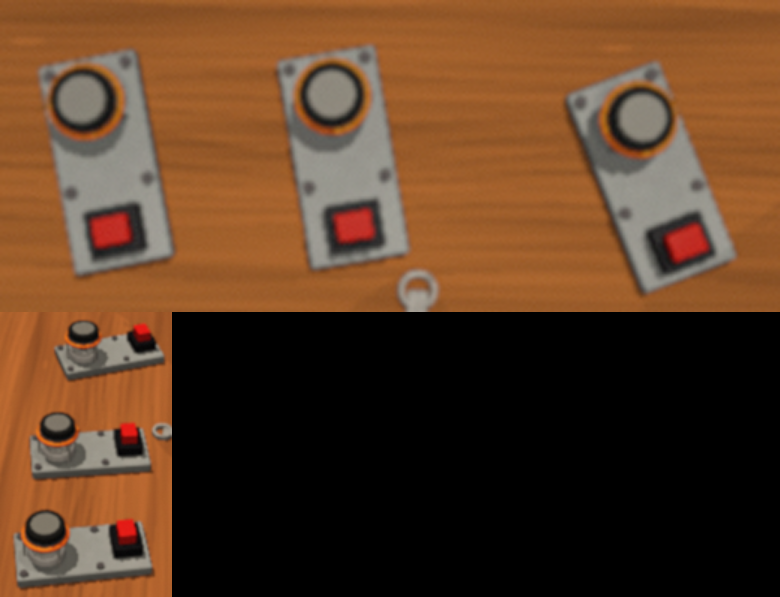

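```bash
cat >> h.py <<'E'
from scipy.spatial.transform import Rotation as Ro
P=dict(padL=(.5431,.2131,.07),padM=(.5495,.0229,.07),padR=(.5343,-.2128,.07),
 tagL=(*onz("top",(223.0,283.5),.05)[:2],.05),tagM=(*onz("top",(316.2,282.4),.05)[:2],.05),tagR=(*onz("top",(444.0,288.2),.05)[:2],.05))
def to(k,z):
    s=r.get_state(); R=Ro.from_euler("xyz",s["eef_rot"],degrees=True).as_matrix()
    print(k,(R.T@(np.array([*P[k][:2],z])-s["tcp_pos"])/.25).round(3))
E
python3 -c "
from h import *
for l in 'LMR': a=np.array(P['pad'+l]);b=np.array(P['tag'+l]);print(l,b.round(4),np.linalg.norm((a-b)[:2]))
to('padR',.11)"
```

```text
L [0.4439 0.1915 0.05  ] 0.10151639332421049
M [0.4485 0.0039 0.05  ] 0.1028093040114531
R [ 0.44  -0.253  0.05 ] 0.10248640875669886
padR [-1.634  1.079  0.383]
```

The pad-to-tag distances of 101.5 to 102.8 mm agree with the given 102 mm. I'll move to the right pad with the fingers shut.

step_arm:
  plan:
    - [-0.1, 0.06, 0, 0, 0]
    - [-0.2, 0.13, 0, 0, 0]
    - [-0.35, 0.22, 0, 0, 0]
    - [-0.5, 0.32, 0, 0, 0]
    - [-0.65, 0.42, 0, 0, 0]
    - [-0.8, 0.53, 0, 0, 0]
    - [-0.8, 0.53, 0, 0, 0]

```text
time_s: 0.68
tcp_pos: [0.398, -0.4173, 0.2061]
eef_rot: [180.0, 0.0, -156.8]
contact_force: [-0.0, -0.7, 0.1]
gripper_width: 0.0465
gripper_force: 0.0
```

step_arm:
  plan:
    - [-0.12, 0.08, 0, 0, 0]
    - [-0.25, 0.16, 0, 0, 0]
    - [-0.4, 0.26, 0.05, 0, 0]
    - [-0.55, 0.36, 0.1, 0, 0]
    - [-0.7, 0.46, 0.2, 0, 0]
    - [-0.83, 0.55, 0.3, 0, 0]
    - [-0.83, 0.55, 0.38, 0, 0]
    - [-0.83, 0.55, 0.38, 0, 0]
    - [-0.83, 0.55, 0.38, 0, 0]

```text
time_s: 1.43
tcp_pos: [0.5325, -0.2121, 0.109]
eef_rot: [179.9, -0.2, -156.9]
contact_force: [0.9, -0.3, 0.6]
gripper_width: 0.0006
gripper_force: 0.0
```

```bash
python3 -c "
from h import *
im=[eyes.capture(n) for n in('top','side')]
cv2.imwrite('pics/t1.png',cv2.resize(np.hstack([im[0][180:330,380:520],im[1][100:250,260:400]]),None,fx=2.8,fy=2.8)[:,:,::-1])
s=r.get_state();print(s['tcp_pos'],s['contact_force'],s['gripper_width'],s['eef_rot']);to('padR',.08)"
```

```text
[ 0.53355635 -0.21377361  0.11154745] [-0.99717286  0.07448825 -0.68900745] 0.0005429208806664174 [-1.79978402e+02 -1.31282963e-02 -1.56952306e+02]
padR [-0.004  0.002  0.126]
```

View pics/t1.png

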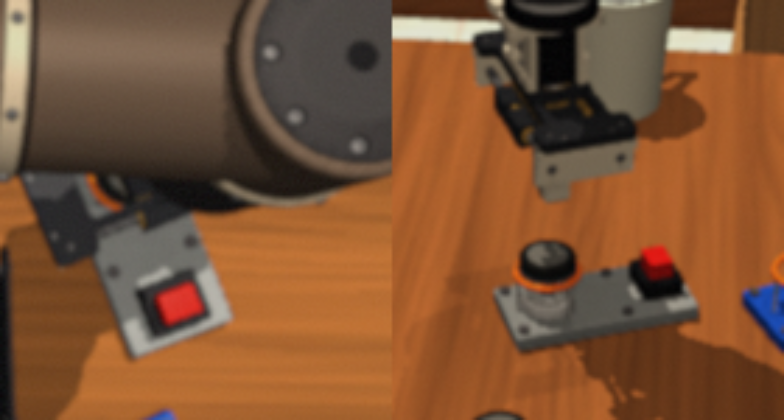

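The fingertips, at (555,195) in the side crop, are just above the right-hand pad at (548,250). Next I'll press 9 mm.

step_arm:
  plan:
    - [0, 0, 0.06, 0, 0]
    - [0, 0, 0.12, 0, 0]
    - [0, 0, 0.15, 0, 0]
    - [0, 0, 0.165, 0, 0]
    - [0, 0, 0.18, 0, 0]
    - [0, 0, 0.19, 0, 0]
    - [0, 0, 0.2, 0, 0]
    - [0, 0, 0.2, 0, 0]
    - [0, 0, 0.2, 0, 0]
    - [0, 0, 0.2, 0, 0]

```text
time_s: 2.37
tcp_pos: [0.5336, -0.2134, 0.0615]
eef_rot: [-180.0, 0.0, -157.0]
contact_force: [-1.1, 0.9, -0.1]
gripper_width: 0.0006
gripper_force: 0.0
```

```bash
cat >> h.py <<'E'
def force(n=12):
    L=[]
    for i in range(n):
        im=eyes.capture("side"); s=r.get_state(); L.append([*s["tcp_pos"],*s["contact_force"]])
    print(np.mean(L,0).round(4),np.std(L,0).round(4),s["time_s"]); return im
E
python3 -c "
from h import *
force()"
```

```text
[ 0.5335 -0.2133  0.0613 -0.1011  0.1007 -0.1028] [1.000e-04 0.000e+00 1.000e-04 6.171e-01 4.535e-01 5.064e-01] 2.9667
```

There's no force at that height, so I'll look.

```bash
python3 -c "
from h import *
im=[eyes.capture(n) for n in('top','side')]
cv2.imwrite('pics/t2.png',cv2.resize(np.hstack([im[0][180:300,380:500],im[1][130:250,260:380]]),None,fx=3.3,fy=3.3,interpolation=2)[:,:,::-1])"
```

```text
(no output)
```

View pics/t2.png

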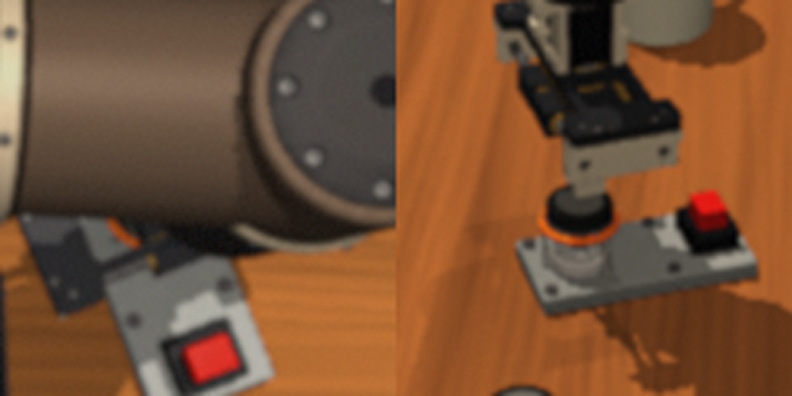

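```bash
python3 -c "
from h import *
def proj(n,X):
    m=eyes.camera_model(n);c=m['world_to_cam'][:3]@np.array([*X,1]);return (m['cx']+f(m)*c[0]/-c[2],m['cy']-f(m)*c[1]/-c[2])
print(proj('side',(.5335,-.2133,.0613)),proj('side',(.5343,-.2128,.07)),proj('side',(.5343,-.2128,.061)))
s=cv2.imread('pics/side0.png')[:,:,::-1].copy();t=cv2.imread('pics/top0.png')[:,:,::-1].copy()
for p,tp in(((290,322),(211.7,233.3)),((298,256),(307.2,231.3)),((315,193),(425.7,240.3))):
    k=s[p[1]-22:p[1]+10,p[0]-14:p[0]+15].astype(int); m=((k.max(2)>80)&(k.max(2)-k.min(2)<45)).astype(np.uint8)
    n,l,st,c=cv2.connectedComponentsWithStats(m)
    for i in range(1,n):
        if 20<st[i][4]<400:
            q=c[i]+[p[0]-14,p[1]-22];print(p,q.round(1),st[i],onz('side',q,.07).round(4),tri(tp,q))
for a,b in (((223,283.5),(343.8,322.2)),((316.2,282.4),(345.6,257.5)),((444,288.2),(354,190))): print(tri(a,b))
"
```

```text
(np.float64(316.96297049857316), np.float64(193.2164350090788)) (np.float64(316.6101203078712), np.float64(190.35054046037976)) (np.float64(316.61913134763415), np.float64(193.4176130755084))
(290, 322) [289.6 320.8] [  4  14  20  15 227] [0.5462 0.218  0.07  ] (array([0.54522298, 0.21412453, 0.06563864]), np.float64(0.00328252457752206))
(298, 256) [297.9 253.1] [  6  13  17  13 153] [0.5529 0.0253 0.07  ] (array([0.5514189 , 0.02311676, 0.06801358]), np.float64(0.003476053441168416))
(315, 193) [315.1 190. ] [  7  15  15   9 108] [ 0.5382 -0.2139  0.07  ] (array([ 0.53617571, -0.21270528,  0.0707205 ]), np.float64(0.003778699312239441))
(array([0.44535143, 0.19200688, 0.04694132]), np.float64(0.002793883504370545))
(array([0.45048017, 0.00399534, 0.04684348]), np.float64(0.003951071150874407))
(array([ 0.44199403, -0.25312822,  0.04921811]), np.float64(0.003948192563295807))
```

```bash
python3 -c "
from h import *
b=eyes.capture('side');cv2.imwrite('pics/s3.png',b[:,:,::-1])
a=cv2.imread('pics/side0.png')[:,:,::-1].copy()
for im in(a,b):
    k=im[175:235,290:345];h,s,v=cv2.split(cv2.cvtColor(k,cv2.COLOR_RGB2HSV))
    d=k.max(2)<75; y,x=np.nonzero(d[:45,8:42]); o=(h>6)&(h<14)&(s>215)&(v>190);yo,xo=np.nonzero(o)
    print(y.min()+175,y.max()+175,x.min()+298,x.max()+298,len(y),'|',len(yo),yo.min()+175,yo.max()+175,xo.min()+290,xo.max()+290)
c=lambda i:cv2.resize(i[175:225,290:345],None,fx=7,fy=7,interpolation=2)
cv2.imwrite('pics/cmp.png',np.hstack([c(a),c(b)])[:,:,::-1]);print(r.get_state()['contact_force'],r.get_state()['time_s'])"
```

```text
188 219 300 331 158 | 28 196 203 303 324
179 219 299 331 273 | 16 196 202 303 312
[0.03847666 0.94798986 0.24507113] 3.1167
```

View pics/cmp.png

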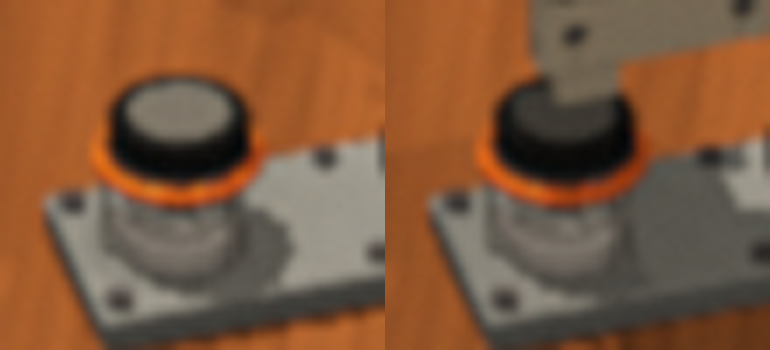

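The pad hasn't moved and the ring is still up. The tips sit about 9 mm higher than the TCP reading says. I'll go down in small steps until there's contact.

step_arm:
  plan:
    - [0, 0, 0.01, 0, 0]
    - [0, 0, 0.02, 0, 0]
    - [0, 0, 0.02, 0, 0]
    - [0, 0, 0.02, 0, 0]

```text
time_s: 3.45
tcp_pos: [0.5332, -0.2133, 0.0558]
eef_rot: [180.0, -0.0, -157.0]
contact_force: [0.5, 0.7, 0.0]
gripper_width: 0.0005
gripper_force: 0.0
```

```bash
python3 -c "
from h import *
force(8)"
```

```text
[ 0.5334 -0.2134  0.0562  0.0167 -0.1956  0.0454] [0.000e+00 0.000e+00 1.000e-04 4.203e-01 4.454e-01 5.424e-01] 3.85
```

step_arm:
  plan:
    - [0, 0, 0.008, 0, 0]
    - [0, 0, 0.016, 0, 0]
    - [0, 0, 0.016, 0, 0]
    - [0, 0, 0.016, 0, 0]

```text
time_s: 4.18
tcp_pos: [0.5332, -0.2133, 0.0519]
eef_rot: [180.0, -0.0, -157.0]
contact_force: [0.4, -0.5, 0.1]
gripper_width: 0.0001
gripper_force: 0.0
```

```bash
python3 -c "
from h import *
force(8)"
```

```text
[ 0.5334 -0.2134  0.0522  0.0023 -0.0191  0.0842] [0.000e+00 0.000e+00 1.000e-04 9.405e-01 5.205e-01 2.826e-01] 4.5833
```

step_arm:
  plan:
    - [0, 0, 0.008, 0, 0]
    - [0, 0, 0.016, 0, 0]
    - [0, 0, 0.016, 0, 0]
    - [0, 0, 0.016, 0, 0]

```text
time_s: 4.92
tcp_pos: [0.5336, -0.2134, 0.0482]
eef_rot: [-180.0, 0.0, -157.0]
contact_force: [-0.1, 0.4, 1.7]
gripper_width: 0.0006
gripper_force: 0.9
```

```bash
python3 -c "
from h import *
b=force(8)
a=cv2.imread('pics/side0.png')[:,:,::-1].copy()
c=lambda i:cv2.resize(i[175:225,290:345],None,fx=7,fy=7,interpolation=2)
cv2.imwrite('pics/cmp2.png',np.hstack([c(a),c(b)])[:,:,::-1])"
```

```text
[ 0.5336 -0.2134  0.0483  0.5367  0.0022  1.6819] [0.     0.     0.     0.5597 0.5318 0.5873] 5.3167
```

View pics/cmp2.png

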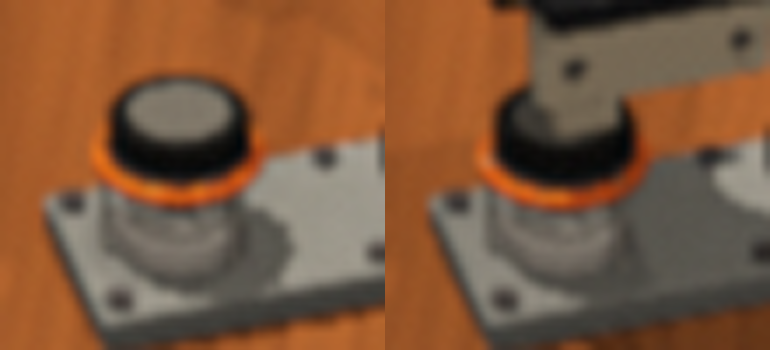

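Contact: the fingertips are on the right pad, near its centre, with 1.7 N at TCP z 0.048. I'll continue the press in steps.

step_arm:
  plan:
    - [0, 0, 0.008, 0, 0]
    - [0, 0, 0.016, 0, 0]
    - [0, 0, 0.016, 0, 0]
    - [0, 0, 0.016, 0, 0]

```text
time_s: 5.65
tcp_pos: [0.5337, -0.2134, 0.0443]
eef_rot: [-180.0, 0.0, -157.0]
contact_force: [0.3, 0.9, 4.8]
gripper_width: 0.0005
gripper_force: 2.2
```

```bash
python3 -c "
from h import *
force(8)"
```

```text
[ 0.5336 -0.2134  0.0443  1.1282  0.2898  4.4813] [0.     0.     0.     0.6392 0.3395 0.3465] 6.05
```

step_arm:
  plan:
    - [0, 0, 0.008, 0, 0]
    - [0, 0, 0.016, 0, 0]
    - [0, 0, 0.016, 0, 0]
    - [0, 0, 0.016, 0, 0]

```text
time_s: 6.38
tcp_pos: [0.5336, -0.2134, 0.0404]
eef_rot: [-180.0, 0.0, -157.0]
contact_force: [0.2, 0.4, 6.9]
gripper_width: 0.0005
gripper_force: 3.6
```

```bash
python3 -c "
from h import *
b=force(8);cv2.imwrite('pics/s4.png',b[:,:,::-1])"
```

```text
[ 0.5336 -0.2134  0.0405  0.2378  0.7634  7.0527] [0.     0.     0.     0.4255 0.5675 0.2656] 6.7833
```

F ≈ 1 + 0.67 d, so the right foot takes 7 N at about 9 mm and isn't the soft one. I'll lift off, check the ring, and work out the move to the middle pad.

step_arm:
  plan:
    - [0, 0, -0.05, 0, 0]
    - [0, 0, -0.12, 0, 0]
    - [0, 0, -0.24, 0, 0]
    - [0, 0, -0.36, 0, 0]
    - [0, 0, -0.36, 0, 0]
    - [0, 0, -0.36, 0, 0]

```text
time_s: 7.28
tcp_pos: [0.5337, -0.2133, 0.1313]
eef_rot: [-180.0, 0.1, -157.0]
contact_force: [0.1, -0.6, -0.5]
gripper_width: 0.0007
gripper_force: 0.0
```

```bash
python3 -c "
from h import *
b=eyes.capture('side');cv2.imwrite('pics/s5.png',b[:,:,::-1])
print(r.get_state()['tcp_pos'])
P['padM']=(.5515,.0229);P['padL']=(.545,.2131)
to('padM',.055);to('padL',.13)"
```

```text
[ 0.53275867 -0.21313554  0.12986454]
padM [-0.438  0.84   0.3  ]
padL [-7.11e-01  1.55e+00  1.00e-03]
```

step_arm:
  plan:
    - [-0.07, 0.13, 0, 0, 0]
    - [-0.14, 0.27, 0, 0, 0]
    - [-0.21, 0.41, 0, 0, 0]
    - [-0.28, 0.55, 0, 0, 0]
    - [-0.36, 0.69, 0, 0, 0]
    - [-0.44, 0.84, 0.06, 0, 0]
    - [-0.44, 0.84, 0.16, 0, 0]
    - [-0.44, 0.84, 0.24, 0, 0]
    - [-0.44, 0.84, 0.29, 0, 0]
    - [-0.44, 0.84, 0.3, 0, 0]
    - [-0.44, 0.84, 0.3, 0, 0]
    - [-0.44, 0.84, 0.3, 0, 0]

```text
time_s: 8.33
tcp_pos: [0.5523, 0.0226, 0.0549]
eef_rot: [-180.0, -0.1, -157.0]
contact_force: [0.4, 1.2, 0.3]
gripper_width: 0.0004
gripper_force: 0.0
```

step_arm:
  plan:
    - [0, 0, 0.01, 0, 0]
    - [0, 0, 0.02, 0, 0]
    - [0, 0, 0.03, 0, 0]
    - [0, 0, 0.04, 0, 0]
    - [0, 0, 0.04, 0, 0]
    - [0, 0, 0.04, 0, 0]

```text
time_s: 8.83
tcp_pos: [0.553, 0.0229, 0.0458]
eef_rot: [-180.0, 0.1, -157.0]
contact_force: [-0.4, 0.1, 5.4]
gripper_width: 0.0001
gripper_force: 2.7
```

```bash
python3 -c "
from h import *
force(8)"
```

```text
[ 0.5531  0.0229  0.0459 -0.7025 -0.5449  5.4344] [0.     0.     0.     0.4033 0.5473 0.6109] 9.2333
```

step_arm:
  plan:
    - [0, 0, 0.01, 0, 0]
    - [0, 0, 0.02, 0, 0]
    - [0, 0, 0.02, 0, 0]
    - [0, 0, 0.02, 0, 0]

```text
time_s: 9.57
tcp_pos: [0.5531, 0.0229, 0.0413]
eef_rot: [-180.0, 0.1, -157.0]
contact_force: [-2.8, -0.7, 10.0]
gripper_width: 0.0005
gripper_force: 5.4
```

```bash
python3 -c "
from h import *
b=force(8);cv2.imwrite('pics/s6.png',b[:,:,::-1])"
```

```text
[ 0.5531  0.0229  0.0414 -2.6878 -0.3021 10.4343] [0.     0.     0.     0.467  0.7383 0.4947] 9.9667
```

The middle foot is stiff, with 10.4 N at about 8 mm. Next is the left one.

step_arm:
  plan:
    - [0, 0, -0.05, 0, 0]
    - [0, 0, -0.12, 0, 0]
    - [0, 0, -0.24, 0, 0]
    - [0, 0, -0.36, 0, 0]
    - [0, 0, -0.36, 0, 0]
    - [0, 0, -0.36, 0, 0]

```text
time_s: 10.47
tcp_pos: [0.5536, 0.0233, 0.132]
eef_rot: [-180.0, 0.2, -157.0]
contact_force: [-0.8, -1.1, -0.6]
gripper_width: 0.0005
gripper_force: 0.0
```

```bash
python3 -c "
from h import *
b=eyes.capture('side');cv2.imwrite('pics/s7.png',b[:,:,::-1])
print(r.get_state()['tcp_pos'])
P['padL']=(.545,.2135)
to('padL',.055)"
```

```text
[0.55252141 0.02307009 0.13054958]
padL [-0.27   0.713  0.303]
```

step_arm:
  plan:
    - [-0.05, 0.13, 0, 0, 0]
    - [-0.1, 0.26, 0, 0, 0]
    - [-0.16, 0.41, 0, 0, 0]
    - [-0.21, 0.56, 0, 0, 0]
    - [-0.27, 0.71, 0.04, 0, 0]
    - [-0.27, 0.71, 0.12, 0, 0]
    - [-0.27, 0.71, 0.2, 0, 0]
    - [-0.27, 0.71, 0.28, 0, 0]
    - [-0.27, 0.71, 0.3, 0, 0]
    - [-0.27, 0.71, 0.3, 0, 0]
    - [-0.27, 0.71, 0.3, 0, 0]

```text
time_s: 11.43
tcp_pos: [0.5452, 0.2123, 0.0549]
eef_rot: [-180.0, -0.1, -157.0]
contact_force: [0.5, 0.0, 0.6]
gripper_width: 0.0005
gripper_force: 0.0
```

step_arm:
  plan:
    - [0, 0, 0.01, 0, 0]
    - [0, 0, 0.02, 0, 0]
    - [0, 0, 0.03, 0, 0]
    - [0, 0, 0.04, 0, 0]
    - [0, 0, 0.04, 0, 0]
    - [0, 0, 0.04, 0, 0]

```text
time_s: 11.93
tcp_pos: [0.5457, 0.2129, 0.0456]
eef_rot: [180.0, 0.1, -157.0]
contact_force: [2.0, 0.6, 1.6]
gripper_width: 0.0006
gripper_force: 0.9
```

```bash
python3 -c "
from h import *
force(8)"
```

```text
[0.5455 0.2129 0.0455 1.4641 0.3797 1.4823] [1.000e-04 0.000e+00 1.000e-04 3.849e-01 4.825e-01 5.215e-01] 12.3333
```

step_arm:
  plan:
    - [0, 0, 0.01, 0, 0]
    - [0, 0, 0.02, 0, 0]
    - [0, 0, 0.02, 0, 0]
    - [0, 0, 0.02, 0, 0]

```text
time_s: 12.67
tcp_pos: [0.5453, 0.2128, 0.0401]
eef_rot: [-180.0, 0.0, -157.0]
contact_force: [0.9, -0.9, 3.1]
gripper_width: 0.0005
gripper_force: 1.7
```

```bash
python3 -c "
from h import *
b=force(8);cv2.imwrite('pics/s8.png',b[:,:,::-1])"
```

```text
[0.5454 0.2128 0.0403 1.3553 0.8748 3.5012] [0.     0.     0.     0.3036 0.4052 0.5266] 13.0667
```

The left foot is clearly the softest, with 3.5 N at about 8–9 mm. I'll press it slightly deeper, lift, and check all the rings.

step_arm:
  plan:
    - [0, 0, 0.006, 0, 0]
    - [0, 0, 0.006, 0, 0]
    - [0, 0, -0.04, 0, 0]
    - [0, 0, -0.12, 0, 0]
    - [0, 0, -0.24, 0, 0]
    - [0, 0, -0.4, 0, 0]
    - [0, 0, -0.4, 0, 0]
    - [0, 0, -0.4, 0, 0]

```text
time_s: 13.73
tcp_pos: [0.5455, 0.2131, 0.142]
eef_rot: [179.9, 0.2, -157.0]
contact_force: [-0.9, -0.4, -0.9]
gripper_width: 0.0004
gripper_force: 0.0
```

```bash
python3 -c "
from h import *
b=eyes.capture('side');cv2.imwrite('pics/s9.png',b[:,:,::-1])
a=cv2.imread('pics/side0.png')[:,:,::-1]
c=lambda i,x,y:cv2.resize(i[y-25:y+30,x-30:x+35],None,fx=4,fy=4,interpolation=2)
ps=[(290,328),(298,262),(315,198)]
cv2.imwrite('pics/rings.png',np.vstack([np.hstack([c(i,*p) for p in ps]) for i in(a,b)])[:,:,::-1])
print(r.get_state()['tcp_pos']);to('tagL',.06);print(P['tagL'])"
```

```text
[0.5445549  0.21246197 0.14020254]
tagL [0.403 0.08  0.321]
(np.float64(0.44391719027578413), np.float64(0.19145864216908295), 0.05)
```

View pics/rings.png

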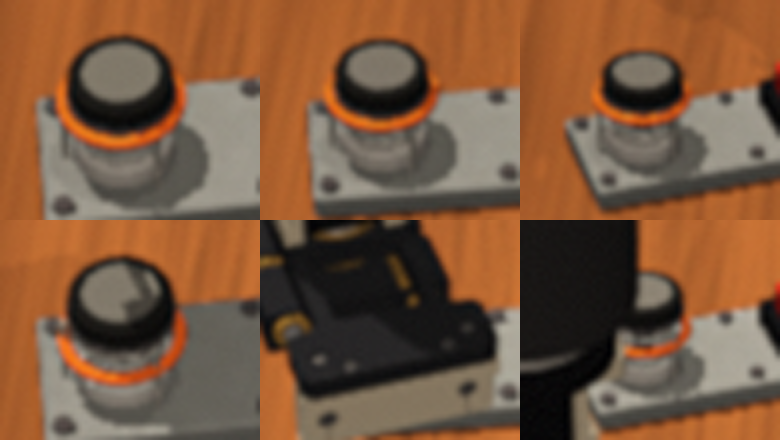

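The lower row shows the left and right rings pushed down (left (120,375), right (660,350)), with both pads back up. The middle one is hidden by the gripper, so I'll check it later. Next I'll move over the left tag.

step_arm:
  plan:
    - [0.1, 0.02, 0, 0, 0]
    - [0.2, 0.04, 0, 0, 0]
    - [0.3, 0.06, 0, 0, 0]
    - [0.4, 0.08, 0.1, 0, 0]
    - [0.4, 0.08, 0.22, 0, 0]
    - [0.4, 0.08, 0.34, 0, 0]
    - [0.4, 0.08, 0.38, 0, 0]
    - [0.4, 0.08, 0.38, 0, 0]
    - [0.4, 0.08, 0.38, 0, 0]

```text
time_s: 14.53
tcp_pos: [0.4443, 0.1909, 0.0439]
eef_rot: [-179.9, -0.2, -157.0]
contact_force: [0.7, 0.4, 1.0]
gripper_width: 0.0004
gripper_force: 0.0
```

```bash
python3 -c "
from h import *
b=eyes.capture('side');a=cv2.imread('pics/side0.png')[:,:,::-1];t=eyes.capture('top')
c=lambda i,x,y,k=4:cv2.resize(i[y-35:y+35,x-32:x+33],None,fx=k,fy=k,interpolation=2)
cv2.imwrite('pics/tag.png',np.vstack([np.hstack([c(b,345,320),c(b,298,262),c(a,345,320)]),np.hstack([c(t,223,275),c(t,312,255),c(b,350,255)])])[:,:,::-1])
print(r.get_state()['tcp_pos'],r.get_state()['contact_force']);to('tagL',.03)"
```

```text
[0.44556144 0.19204797 0.04545535] [ 0.50293443 -0.17641367 -0.11448189]
tagL [0.007 0.    0.062]
```

View pics/tag.png

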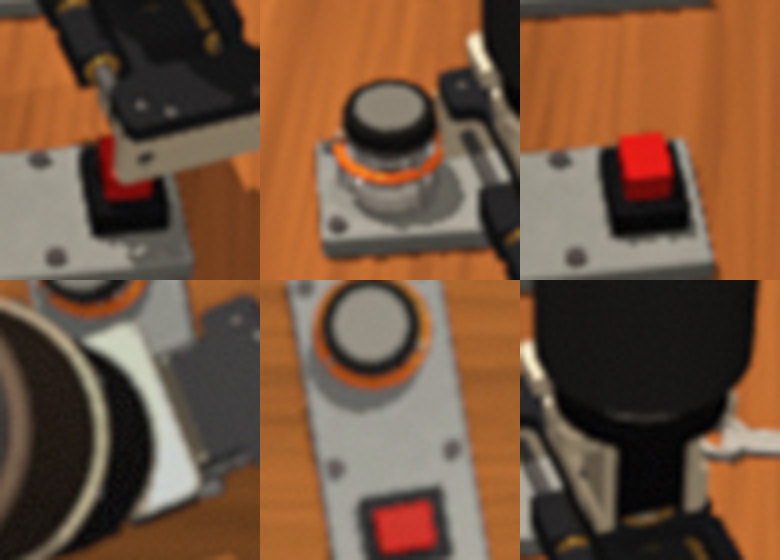

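The middle ring is down too (crop (388,170)) and its pad is back up. I'll check the tip's lateral position with numbers.

```bash
python3 -c "
from h import *
for z in(.05,.06,.0655): print(z,onz('side',(346.75,330.75),z))
for z in(.07,.0815): print(onz('side',(318.6,189.7),z))
print(P['tagL'])"
```

```text
0.05 [0.4401234  0.21577112 0.05      ]
0.06 [0.44002128 0.22471565 0.06      ]
0.0655 [0.43996511 0.22963514 0.0655    ]
[ 0.52971725 -0.21602991  0.07      ]
[ 0.52825825 -0.19902544  0.0815    ]
(np.float64(0.44391719027578413), np.float64(0.19145864216908295), 0.05)
```

step_arm:
  plan:
    - [0, 0, 0.01, 0, 0]
    - [0, 0, 0.02, 0, 0]
    - [0, 0, 0.03, 0, 0]
    - [0, 0, 0.04, 0, 0]
    - [0, 0, 0.04, 0, 0]
    - [0, 0, 0.04, 0, 0]

```text
time_s: 15.13
tcp_pos: [0.4453, 0.1919, 0.0351]
eef_rot: [-180.0, -0.0, -157.0]
contact_force: [0.3, -0.3, -0.8]
gripper_width: 0.0007
gripper_force: 0.0
```

```bash
python3 -c "
from h import *
b=force(4);cv2.imwrite('pics/p1.png',b[:,:,::-1])"
```

```text
[ 0.4454  0.192   0.0352  0.1234 -0.0062 -0.0803] [0.     0.     0.     0.2391 0.192  0.4763] 15.3333
```

step_arm:
  plan:
    - [0, 0, 0.01, 0, 0]
    - [0, 0, 0.02, 0, 0]
    - [0, 0, 0.03, 0, 0]
    - [0, 0, 0.03, 0, 0]
    - [0, 0, 0.03, 0, 0]

```text
time_s: 15.75
tcp_pos: [0.4452, 0.1918, 0.0274]
eef_rot: [-180.0, -0.0, -157.0]
contact_force: [-0.5, -0.6, 0.4]
gripper_width: 0.0007
gripper_force: 0.0
```

```bash
python3 -c "
from h import *
b=force(4);cv2.imwrite('pics/p2.png',b[:,:,::-1])"
```

```text
[ 4.453e-01  1.919e-01  2.750e-02  3.000e-04 -1.000e-02  2.735e-01] [0.000e+00 0.000e+00 1.000e-04 5.551e-01 5.366e-01 6.248e-01] 15.95
```

```bash
python3 -c "
from h import *
I=[cv2.imread('pics/%s.png'%n) for n in('side0','p1','p2')]
c=lambda i:cv2.resize(i[280:350,310:375],None,fx=8,fy=8,interpolation=2)
cv2.imwrite('pics/v10.png',cv2.resize(np.hstack([c(i)[:, 60:460] for i in (I[0],I[2])]),None,fx=1,fy=1))"
```

```text
(no output)
```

View pics/v10.png

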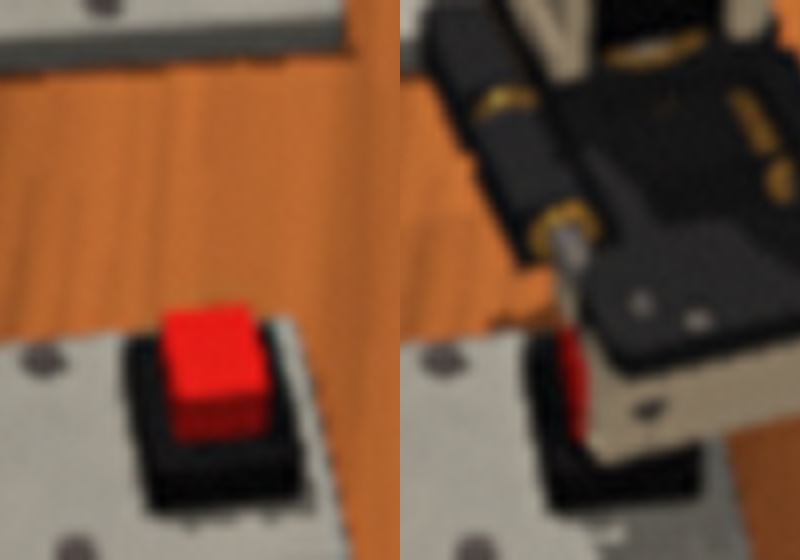

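This view mostly shows the gripper's body end: matching the views puts that block about 98 mm toward the camera and 80 mm above the TCP. It hides the tips, so it doesn't mean I missed the tag. I'll continue down in small steps by feel.

step_arm:
  plan:
    - [0, 0, 0.008, 0, 0]
    - [0, 0, 0.016, 0, 0]
    - [0, 0, 0.016, 0, 0]
    - [0, 0, 0.016, 0, 0]

```text
time_s: 16.28
tcp_pos: [0.4453, 0.1919, 0.0235]
eef_rot: [-180.0, -0.0, -157.0]
contact_force: [-0.7, 0.6, -0.0]
gripper_width: 0.0007
gripper_force: 0.0
```

```bash
python3 -c "
from h import *
b=force(5);cv2.imwrite('pics/p3.png',b[:,:,::-1])"
```

```text
[ 0.4453  0.1919  0.0236  0.1955 -0.1733  0.2796] [0.     0.     0.     0.4973 0.3269 0.4464] 16.5333
```

step_arm:
  plan:
    - [0, 0, 0.008, 0, 0]
    - [0, 0, 0.016, 0, 0]
    - [0, 0, 0.016, 0, 0]
    - [0, 0, 0.016, 0, 0]

```text
time_s: 16.87
tcp_pos: [0.4453, 0.1919, 0.0195]
eef_rot: [-180.0, -0.0, -157.0]
contact_force: [-1.1, 1.1, 0.9]
gripper_width: 0.0004
gripper_force: 0.0
```

```bash
python3 -c "
from h import *
b=force(5);cv2.imwrite('pics/p4.png',b[:,:,::-1])
for n in('p2','p3','p4'):
  for c,st in blobs(cv2.imread('pics/%s.png'%n)[:,:,::-1].copy(),'red'): print(n,c.round(1),st)
  im=cv2.imread('pics/%s.png'%n)[:,:,::-1].copy(); k=cv2.cvtColor(im[305:350,325:365],cv2.COLOR_RGB2HSV); m=((k[...,0]<5)|(k[...,0]>175))&(k[...,1]>180)&(k[...,2]>60); y,x=np.nonzero(m); print(len(y),y.min()+305,y.max()+305)"
```

```text
[0.4453 0.1919 0.0196 0.0688 0.0343 0.1949] [0.     0.     0.     0.4643 0.686  0.2473] 17.1167
p2 [235.9 234.5] [231 230  12  10  86]
p2 [472.4 342.3] [466 335  14  16 172]
28 321 334
p3 [235.9 234.5] [231 230  12  10  87]
p3 [472.4 342.3] [466 335  14  16 175]
22 323 334
p4 [235.9 234.5] [231 230  12  10  87]
p4 [472.4 342.2] [466 335  14  16 173]
17 324 334
```

step_arm:
  plan:
    - [0, 0, 0.006, 0, 0]
    - [0, 0, 0.012, 0, 0]
    - [0, 0, 0.012, 0, 0]

```text
time_s: 17.37
tcp_pos: [0.4454, 0.192, 0.0165]
eef_rot: [180.0, 0.0, -157.0]
contact_force: [-0.1, -0.6, -0.8]
gripper_width: 0.0003
gripper_force: 0.0
```

```bash
python3 -c "
from h import *
b=force(5)"
```

```text
[ 0.4453  0.1919  0.0165  0.0482 -0.2575  0.3611] [0.     0.     0.     0.4434 0.5603 0.4942] 17.6167
```

step_arm:
  plan:
    - [0, 0, 0.006, 0, 0]
    - [0, 0, 0.012, 0, 0]
    - [0, 0, 0.012, 0, 0]

```text
time_s: 17.87
tcp_pos: [0.4455, 0.192, 0.0153]
eef_rot: [-180.0, 0.0, -156.9]
contact_force: [-8.1, -2.3, 24.7]
gripper_width: 0.0004
gripper_force: 12.4
```

```bash
python3 -c "
from h import *
b=force(5);cv2.imwrite('pics/p6.png',b[:,:,::-1]);print(r.get_state()['moment'])
# body-end corner: lowest bright-beige pixels by column
for n in('p1','p4','p6'):
  im=cv2.imread('pics/%s.png'%n)[:,:,::-1].astype(int); o=[]
  for x in range(340,400,6):
    k=im[300:370,x]; m=np.nonzero((k.min(1)>70)&(k[:,0]-k[:,2]>15)&(k[:,0]-k[:,2]<70)&(k[:,0]<190))[0]; o.append((x,m.max()+300 if len(m) else None))
  print(n,o)"
```

```text
[ 4.45500e-01  1.92000e-01  1.53000e-02 -8.44940e+00 -1.90410e+00
  2.44983e+01] [0.     0.     0.     0.5217 0.4702 0.672 ] 18.1167
[-0.74150981  3.14314186 -0.00795386]
p1 [(340, np.int64(351)), (346, np.int64(346)), (352, np.int64(331)), (358, np.int64(339)), (364, np.int64(328)), (370, np.int64(327)), (376, np.int64(325)), (382, np.int64(323)), (388, None), (394, None)]
p4 [(340, np.int64(351)), (346, np.int64(339)), (352, np.int64(337)), (358, np.int64(336)), (364, np.int64(334)), (370, np.int64(333)), (376, np.int64(331)), (382, np.int64(330)), (388, None), (394, None)]
p6 [(340, np.int64(351)), (346, np.int64(340)), (352, np.int64(339)), (358, np.int64(339)), (364, np.int64(336)), (370, np.int64(334)), (376, np.int64(333)), (382, np.int64(331)), (388, None), (394, None)]
```

That's hard contact (24 N) at tip height ≈ 34 mm, so I'm on the housing rim beside the tag and not on the tag. The force and moment both lean toward −x, which puts the tips on the robot side of the tag. I'll lift and shift 16 mm along the stand toward the pad.

step_arm:
  plan:
    - [0, 0, -0.06, 0, 0]
    - [0, 0, -0.14, 0, 0]
    - [-0.03, -0.006, -0.14, 0, 0]
    - [-0.063, -0.012, -0.14, 0, 0]
    - [-0.063, -0.012, -0.1, 0, 0]
    - [-0.063, -0.012, -0.075, 0, 0]
    - [-0.063, -0.012, -0.075, 0, 0]

```text
time_s: 18.7
tcp_pos: [0.4594, 0.1939, 0.0296]
eef_rot: [-179.9, -0.3, -157.0]
contact_force: [-0.8, 0.0, -0.5]
gripper_width: 0.0006
gripper_force: 0.0
```

```bash
cat >> h.py <<'E'
def fm(n=5):
    L=[]
    for i in range(n):
        eyes.capture("side"); s=r.get_state(); L.append([*s["tcp_pos"],*s["contact_force"],*s["moment"]])
    print(np.mean(L,0).round(4),s["time_s"])
E
python3 -c "
from h import *
fm()"
```

```text
[ 0.4603  0.1948  0.0314  0.0346  0.0551  0.2964 -0.0025 -0.018   0.0074] 18.95
```

step_arm:
  plan:
    - [0, 0, 0.008, 0, 0]
    - [0, 0, 0.016, 0, 0]
    - [0, 0, 0.016, 0, 0]

```text
time_s: 19.2
tcp_pos: [0.4609, 0.1953, 0.0281]
eef_rot: [180.0, -0.0, -157.0]
contact_force: [-0.1, 0.1, 0.1]
gripper_width: 0.0003
gripper_force: 0.0
```

```bash
python3 -c "
from h import *
fm()"
```

```text
[ 0.461   0.1954  0.0284 -0.2058  0.0688  0.2872  0.0055 -0.0142  0.0031] 19.45
```

step_arm:
  plan:
    - [0, 0, 0.008, 0, 0]
    - [0, 0, 0.014, 0, 0]
    - [0, 0, 0.014, 0, 0]

```text
time_s: 19.7
tcp_pos: [0.4608, 0.1952, 0.0246]
eef_rot: [-180.0, -0.0, -157.0]
contact_force: [0.4, -0.6, 0.9]
gripper_width: 0.0004
gripper_force: 0.0
```

```bash
python3 -c "
from h import *
fm(3)"
```

```text
[ 0.461   0.1953  0.0248 -0.0587  0.1661 -0.2559  0.0059 -0.0108  0.0292] 19.85
```

step_arm:
  plan:
    - [0, 0, 0.008, 0, 0]
    - [0, 0, 0.014, 0, 0]
    - [0, 0, 0.014, 0, 0]

```text
time_s: 20.1
tcp_pos: [0.4608, 0.1952, 0.0211]
eef_rot: [-180.0, -0.0, -157.0]
contact_force: [-0.6, 0.2, -0.5]
gripper_width: 0.0006
gripper_force: 0.0
```

```bash
python3 -c "
from h import *
fm(3)"
```

```text
[ 0.461   0.1953  0.0213 -0.3042 -0.2171  0.0184  0.013   0.0025 -0.0114] 20.25
```

Still no contact. Contact at 36 mm tip height would also fit a tag at its end stop, so I'll clear the view and measure the tags.

step_arm:
  plan:
    - [0, 0, -0.12, 0, 0]
    - [0, 0, -0.28, 0, 0]
    - [0, 0, -0.44, 0, 0]
    - [-0.15, 0, -0.6, 0, 0]
    - [-0.3, 0, -0.6, 0, 0]
    - [-0.45, 0.1, -0.6, 0, 0]
    - [-0.6, 0.2, -0.6, 0, 0]
    - [-0.7, 0.3, -0.6, 0, 0]
    - [-0.7, 0.3, -0.6, 0, 0]
    - [-0.7, 0.3, -0.6, 0, 0]

```text
time_s: 21.08
tcp_pos: [0.5933, 0.3348, 0.1696]
eef_rot: [-180.0, -0.1, -156.9]
contact_force: [0.2, -0.1, -0.4]
gripper_width: 0.0006
gripper_force: 0.0
```

```bash
python3 -c "
from h import *
print(r.get_state()['tcp_pos'])
for n in('side','top'):
  im=eyes.capture(n);cv2.imwrite('pics/q_%s.png'%n,im[:,:,::-1])
  for im2,l in((cv2.imread('pics/%s0.png'%n)[:,:,::-1].copy(),'before'),(im,'now')):
    for c,st in blobs(im2,'red'): print(n,l,c.round(1),st)"
```

```text
[0.59326693 0.33481802 0.16955466]
side before [443.3 189.7] [438 186  12   8  64]
side before [354.  191.5] [349 188  11   8  61]
side before [235.9 234.2] [231 230  11   9  78]
side before [345.6 258.9] [341 254  11  10  91]
side before [343.8 324.2] [338 319  13  12 133]
side before [472.4 341.3] [466 335  14  13 149]
side now [443.2 191.1] [438 187  11  10  75]
side now [345.7 260.3] [340 254  12  13 123]
side now [343.6 328.4] [337 323  14  12 144]
side now [472.5 342.8] [466 335  14  16 182]
top before [314.5 283. ] [309 277  14  11  85]
top before [222.3 283.4] [215 278  15  12 145]
top before [443.7 287.9] [436 281  16  15 142]
top before [457.7 400.7] [450 394  17  15 160]
top before [207.5 403.1] [200 398  15  12 156]
top now [315.1 282.5] [309 276  14  12  98]
top now [223.3 283.3] [217 278  14  12 128]
top now [443.5 288. ] [436 281  16  15 142]
top now [457.6 400.6] [450 393  17  16 163]
top now [207.5 403.1] [200 398  15  11 153]
```

```bash
python3 -c "
from h import *
def proj(n,X):
    m=eyes.camera_model(n);c=m['world_to_cam'][:3]@np.array([*X,1]);return (m['cx']+f(m)*c[0]/-c[2],m['cy']-f(m)*c[1]/-c[2])
print([np.round(proj('side',(.4454,.192,z)),2) for z in(.05,.036)])
def edge(im,x,y0,y1):
    k=im[y0:y1,x-3:x+4].astype(float); k=(k[...,0]-k[...,1:].max(2)).mean(1); k=cv2.resize(k[:,None],None,fx=1,fy=20,interpolation=1)[:,0]
    t=k.max()*.55; i=np.nonzero(k>t)[0]; return y0+i.min()/20,y0+i.max()/20
a=cv2.imread('pics/side0.png')[:,:,::-1];b=cv2.imread('pics/q_side.png')[:,:,::-1]
for x,y in((343,324),(345,259)): print(edge(a,x,y-9,y+14),edge(b,x,y-9,y+14))
def red(im,x,y):
    k=cv2.cvtColor(im[y-16:y+18,x-14:x+15].copy(),cv2.COLOR_RGB2HSV); m=((k[...,0]<5)|(k[...,0]>175))&(k[...,1]>190)&(k[...,2]>70); yy,xx=np.nonzero(m); return len(yy),yy.min()+y-16,yy.max()+y-16
for p in((343,326),(345,260),(472,341)): print(red(a,*p),red(b,*p))
"
```

```text
[array([344.56, 321.14]), array([344.34, 326.15])]
(np.float64(317.95), np.float64(330.35)) (np.float64(323.05), np.float64(334.9))
(np.float64(253.65), np.float64(263.45)) (np.float64(253.55), np.float64(264.15))
(200, np.int64(318), np.int64(334)) (155, np.int64(322), np.int64(335))
(149, np.int64(254), np.int64(267)) (150, np.int64(254), np.int64(267))
(217, np.int64(335), np.int64(351)) (227, np.int64(335), np.int64(352))
```

The left tag's back edge moved down 5.1 px, against 5.0 px predicted for 14 mm, so it's fully down. The middle tag is unchanged in both views and the right one in the top view. All three rings are down and the pads are up. The arm is clear, so I'm handing in.

```bash
python3 -c "
from plant import workorder
print(workorder.close_job())"
```

```text
the job is handed in; nothing more can be done
None
```

I pressed all three pads to at least half their travel, found the left-hand stand (y ≈ +0.21 m) softest at about 3.5 N for 8–9 mm, pushed its red tag fully down, left the other two tags up, and handed the job in at about 21 s; the verdict was not shown.

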